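# Load the stainer's reagent caddy

### The job

Load the reagent caddy for the next staining run: stand each of the four white ready-to-use bottles in the caddy cup that has the colour of its cap. They are full, so keep them upright and set them down rather than drop them. The two amber bottles are stock concentrates with similar caps: leave them standing where they are.

Things in the scene. Friction and masses are not known exactly. Their poses are not given: they have to be found in the camera images.
- red_bottle_mid (a point): White ready-to-use reagent bottle with a red screw cap, standing upright: round body 34 mm across, straight from the foot up to 60 mm, white shoulder, cap 24 mm across, 86 mm tall in all, 50 to 100 g, rigid. This point is on its axis half-way up, 43 mm above its underside; z is up along its axis.
- yellow_bottle_mid (a point): White ready-to-use reagent bottle with a yellow screw cap, standing upright: round body 34 mm across, straight from the foot up to 60 mm, white shoulder, cap 24 mm across, 86 mm tall in all, 50 to 100 g, rigid. This point is on its axis half-way up, 43 mm above its underside; z is up along its axis.
- blue_bottle_mid (a point): White ready-to-use reagent bottle with a blue screw cap, standing upright: round body 34 mm across, straight from the foot up to 60 mm, white shoulder, cap 24 mm across, 86 mm tall in all, 50 to 100 g, rigid. This point is on its axis half-way up, 43 mm above its underside; z is up along its axis.
- green_bottle_mid (a point): White ready-to-use reagent bottle with a green screw cap, standing upright: round body 34 mm across, straight from the foot up to 60 mm, white shoulder, cap 24 mm across, 86 mm tall in all, 50 to 100 g, rigid. This point is on its axis half-way up, 43 mm above its underside; z is up along its axis.
- amber_blue_mid (a point): Amber-brown stock concentrate bottle with a blue screw cap, otherwise of the same shape and size as the white ones (34 mm across, 86 mm tall); it does not belong in the caddy. This point is on its axis half-way up, 43 mm above its underside.
- amber_yellow_mid (a point): Amber-brown stock concentrate bottle with a yellow screw cap, otherwise of the same shape and size as the white ones (34 mm across, 86 mm tall); it does not belong in the caddy. This point is on its axis half-way up, 43 mm above its underside.
- red_cup: The red one of four square open cups in a row in the fixed grey caddy: 50 mm square inside, 56 outside, floor 3 mm, rim 20 mm above its origin (under its centre, 3 mm above the bench); a bottle in it has its half-way point 46 mm above the origin. y runs along the row (centres 58 mm apart), x across it: the caddy is 66 mm wide there, so fingers on a bottle's x sides clear the neighbours.
- yellow_cup: The yellow one of four square open cups in a row in the fixed grey caddy: 50 mm square inside, 56 outside, floor 3 mm, rim 20 mm above its origin (under its centre, 3 mm above the bench); a bottle in it has its half-way point 46 mm above the origin. y runs along the row (centres 58 mm apart), x across it: the caddy is 66 mm wide there, so fingers on a bottle's x sides clear the neighbours.
- blue_cup: The blue one of four square open cups in a row in the fixed grey caddy: 50 mm square inside, 56 outside, floor 3 mm, rim 20 mm above its origin (under its centre, 3 mm above the bench); a bottle in it has its half-way point 46 mm above the origin. y runs along the row (centres 58 mm apart), x across it: the caddy is 66 mm wide there, so fingers on a bottle's x sides clear the neighbours.
- green_cup: The green one of four square open cups in a row in the fixed grey caddy: 50 mm square inside, 56 outside, floor 3 mm, rim 20 mm above its origin (under its centre, 3 mm above the bench); a bottle in it has its half-way point 46 mm above the origin. y runs along the row (centres 58 mm apart), x across it: the caddy is 66 mm wide there, so fingers on a bottle's x sides clear the neighbours.
Mind the look-alikes: they are no part of the job. What is shaped like the red_cup but black or pink is not meant.

How it is judged:
By the outcome, as a careful person would: the job done as asked, in the order asked, and still so for the second after the job is handed in, with the robot touching nothing.
It also fails if it takes over 93 s, if anything falls off the work surface, if the arm or the gripper's body presses on something with over 40 N, if the wrist force passes 120 N, or if a joint passes its speed limit or range.

### The arm

A 7-joint arm with a two-finger parallel gripper is mounted at the origin on the work surface. World frame = base frame: x ahead of the robot, y to its left, z up, the work surface at z = 0. Lengths are in m, angles in rad, forces in N, time in s.
With the tool pointing down it reaches from about 0.425 to 0.875 m from the base axis. Payload 8.4 kg.
Tool frame: the origin (TCP) lies midway between the tips of the shut fingers; the grasp point (between the pads) lies 19 mm behind it; z points along the fingers, y is the line along which they close (so a half turn about z gives the same grasp; the last joint's range is limited). The gripper opens to 85 mm and grips with 20 to 120 N. Pads are 22 mm wide; open, the fingers measure 114 mm over their backs; the gripper's body (76 mm by 85 mm) begins 54 mm behind the grasp point. The pads swing forward as they close: fully open they stand 13 mm farther back than shut.
Start: joints at [-1.422, 0.333, 0.04, 1.465, -0.013, 1.343, -0.059], TCP at [0.159, 0.63, 0.231] pointing down, gripper open.
Joint ranges: [-2.58, 2.58], [-0.38, 2.09], [-1.3, 1.39], [0.25, 2.4], [-1.5, 4.64], [0.08, 2.09], [-2.65, 2.65]. Speed limits (rad/s): [2.22, 2.22, 2.79, 2.79, 3.14, 3.14, 3.14].

### API

Orientations are given as a unit quaternion [x, y, z, w].
In Python, from bench import env gives the robot as it stands.
- The arm moves only by the tool apply_moves, never from a script. Its argument "moves" is a list that holds one entry, the list of rows, each a list of 7 numbers: the shift along the world's x, y, z in mm, then the turn, a rotation vector about the world's x, y, z in degrees, then the closure, from 0 (fully open) to 1 (shut). In form: [[[tx, ty, tz, rx, ry, rz, claw], ...]]. A call has exactly 10 rows; each row is the pose to reach, as a shift and turn from the pose commanded when the call began; what a row does not reach only later rows make up. A row lasts 1/10 s, in which the tool goes at most 50 mm and 8.59 degrees, less where a joint would pass 70% of its speed; a pose out of reach is approached as far as the arm can. A call with a gripper value outside its range is refused whole. The fingers move at their own pace and stop on an object; "grip_force" is the grip in N (left out, the last holds). Time passes only in rows, so rows that repeat a pose let the fingers close, or fill a call up. It gives the time, the measured TCP pose, the force and the opening at its end, in the units of the state.
- env.read_state(): the state, without advancing time (a new reading comes with each control period).
- env.get_image(name): name is "scene" or "top" or "wrist"; returns the picture (420x560x3 uint8, red, green, blue); there is no depth.
- env.calibration(name): a dict with "vertical_fov" (degrees; the focal length in pixels is half the picture's height over the tangent of half this angle, whatever the lens; pixels are square), "cx", "cy" (the principal point, pixels), "distortion" ([k1, k2, p1, p2, k3] as OpenCV has them; the pictures are not rectified), "rvec" (rotation vector, rad) and "tvec" (3), from world to camera coordinates, as OpenCV has them. Camera axes: x right, y down, z forward; pixel columns grow to the right and rows downward; lengths in m; the calibration is good to about 2 mm. A picture is of the moment at which its call begins: read the wrist's pose just before it. calibration takes no time and is no camera call; for the wrist camera it gives the pose at the moment of the call.
- env.hand_in(): hands the job in, once; it reports no verdict.
Trained networks look in the newest picture that a camera, given by its name, has taken for a name from the list of things; names that differ only in an ending like _2 or _b are one class to them, and where a whole thing is asked for, a point or a joint stands for the part that bears it (a point fixed in the world has none). Each returns a list of dicts, best first, with "conf" (0 to 1); they miss things now and then, are a little off and sometimes report something else, mostly with a low value. They report only what shows in the picture. A call takes as long as a camera call. They do not tell look-alikes from the thing itself.
- env.search_frame(label, camera): "at" ([x, y, z] in m, in world coordinates, good to about 4 mm: the middle of the surface that is visible of it).
- env.place_of(label, camera): "at" ([x, y, z] in m, in world coordinates, good to about 4 mm: a listed point, or the origin of a listed thing).
The state is a dict: "time": time; "joint_positions": joint angles; "qd": joint speeds; "effort": joint torques, N m; "ee_pos": TCP position; "ee_rot": TCP orientation; "ft_force": force on the tool from outside, world axes, zero at the start; "torque": the same for the moment, N m; "finger_gap": finger opening in m.
Only numpy, scipy, OpenCV 4.12 (cv2) and the standard library are available. Lean on these libraries where they do the work, as an engineer would, in place of code of your own. Each camera call takes 0.05 s, during which the arm holds its last target. There are 200 camera calls.

## Working session

There is one attempt and no reset: what is moved stays moved. The work goes in short steps, Python scripts to look and compute and a tool call to move; the robot and the scene stay as the last step left them, time stands still between calls to the robot, and variables do not carry over. Pictures are saved under pics/ and viewed, on a budget of 14 in all, crops included, one or two more only if the job needs it, and the job is handed in when it is done.

Besides the shell and the picture viewer there is one more tool, called by a JSON object that holds its "method" and its "body", one argument or row to a line. apply_moves: Moves the arm, as the interface text tells. Its arguments: {"type":"object","properties":{"moves":{"type":"array","items":{"type":"array","items":{"type":"array","items":{"type":"number"}}}},"grip_force":{"type":"number"}},"required":["moves"]}

```bash
mkdir -p pics; cat > h.py <<'E'
import numpy as np, cv2
from bench import env
def cam(n):
    c=env.calibration(n); f=210/np.tan(np.radians(c["vertical_fov"])/2)
    K=np.array([[f,0,c["cx"]],[0,f,c["cy"]],[0,0,1.]])
    return K,np.array(c["distortion"],float),np.array(c["rvec"],float),np.array(c["tvec"],float)
def proj(n,P):
    K,d,r,t=cam(n); return cv2.projectPoints(np.array(P,float).reshape(-1,1,3),r,t,K,d)[0].reshape(-1,2)
def back(n,uv,z):
    K,d,r,t=cam(n); R=cv2.Rodrigues(r)[0]
    p=cv2.undistortPoints(np.array(uv,float).reshape(-1,1,2),K,d).reshape(-1,2)
    D=np.c_[p,np.ones(len(p))]@R; C=-R.T@t
    return C+D*((z-C[2])/D[:,2])[:,None]
def save(n,f,s=1.4):
    im=env.get_image(n); cv2.imwrite("pics/"+f,cv2.resize(im[...,::-1],None,fx=s,fy=s)); return im
E
python3 - <<'E'
from h import *
s=env.read_state(); print(s["time"],s["ee_pos"],s["ee_rot"],s["finger_gap"])
L=["red_bottle_mid","yellow_bottle_mid","blue_bottle_mid","green_bottle_mid","amber_blue_mid","amber_yellow_mid","red_cup","yellow_cup","blue_cup","green_cup"]
for c in("top","scene"):
    save(c,c+"0.png")
    for l in L:
        r=env.place_of(l,c)
        print(c,l,[(np.round(q["at"],3).tolist(),round(q["conf"],2),proj(c,q["at"]).round().astype(int).tolist()[0]) for q in r[:3]])
E
```

```text
0.0 [0.15935391 0.62970113 0.23043955] [ 1.23611613e-01  9.92330351e-01 -8.00729954e-04 -5.06449811e-05] 0.08507043270764213
top red_bottle_mid [([0.474, -0.336, 0.044], 0.66, [414, 236])]
top yellow_bottle_mid [([0.671, -0.237, 0.041], 0.52, [368, 152])]
top blue_bottle_mid [([0.655, 0.212, 0.043], 0.63, [173, 160])]
top green_bottle_mid [([0.652, 0.094, 0.04], 0.48, [225, 161])]
top amber_blue_mid []
top amber_yellow_mid [([0.676, -0.077, 0.045], 0.73, [299, 149]), ([0.475, 0.084, -0.002], 0.68, [230, 239])]
top red_cup [([0.472, 0.083, 0.002], 0.82, [231, 240]), ([0.352, 0.026, 0.003], 0.73, [256, 291]), ([0.529, 0.207, -0.001], 0.73, [178, 217])]
top yellow_cup []
top blue_cup [([0.503, -0.089, 0.004], 0.76, [304, 226])]
top green_cup [([0.482, 0.026, 0.002], 0.75, [255, 236])]
scene red_bottle_mid [([0.477, -0.338, 0.043], 0.65, [123, 238])]
scene yellow_bottle_mid [([0.669, -0.233, 0.046], 0.77, [186, 305]), ([0.65, 0.094, 0.044], 0.19, [339, 255])]
scene blue_bottle_mid [([0.648, 0.207, 0.039], 0.73, [387, 242]), ([0.518, 0.349, 0.046], 0.39, [421, 179])]
scene green_bottle_mid [([0.652, 0.094, 0.044], 0.62, [339, 255]), ([0.492, -0.027, 0.006], 0.46, [264, 217])]
scene amber_blue_mid [([0.517, 0.349, 0.046], 0.95, [420, 178]), ([0.497, -0.087, 0.001], 0.67, [240, 227]), ([0.665, -0.232, 0.044], 0.5, [187, 304])]
scene amber_yellow_mid [([0.677, -0.08, 0.043], 0.65, [263, 289])]
scene red_cup [([0.472, 0.087, 0.008], 0.8, [308, 199]), ([0.346, 0.025, 0.003], 0.7, [268, 166]), ([0.528, 0.209, -0.005], 0.7, [364, 208])]
scene yellow_cup [([0.489, -0.028, 0.008], 0.73, [263, 216])]
scene blue_cup [([0.501, -0.089, -0.0], 0.7, [239, 228])]
scene green_cup [([0.481, 0.027, 0.004], 0.73, [285, 209])]
```

View pics/top0.png

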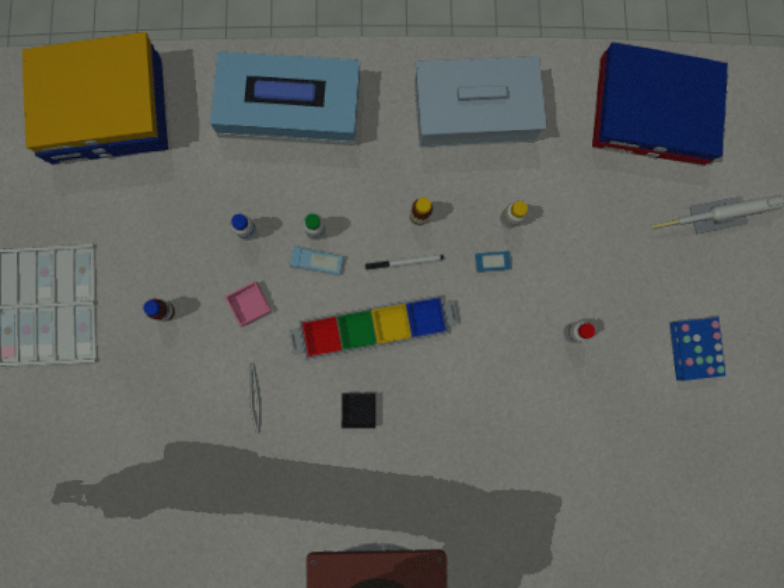

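View pics/scene0.png

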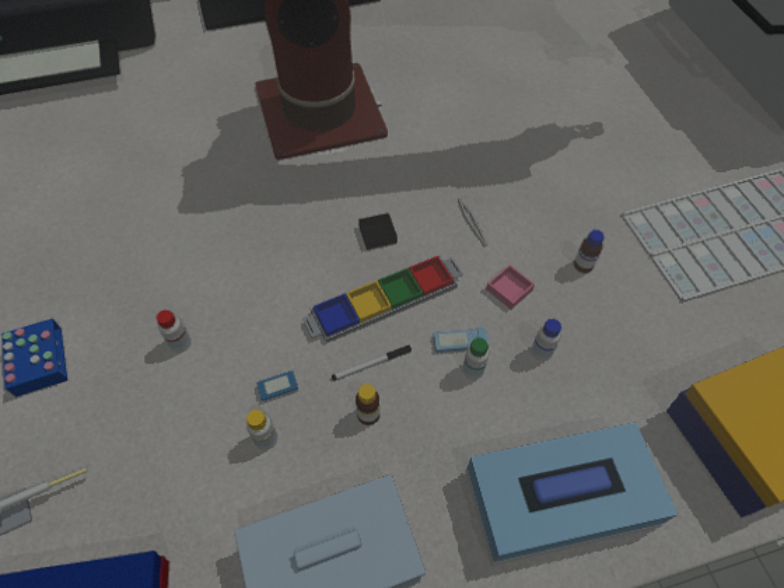

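Both views show the caddy in the order red, green, yellow, blue, running from +y to -y. The pink (250,304) and black (359,410) boxes are decoys. At top-view pixels in the 784-wide picture, the white bottles are blue (241,225), green (313,225), yellow (517,212) and red (584,331). The amber ones are (158,310) and (422,210). Next I refine the positions by colour and confirm in a crop.

```bash
python3 - <<'E'
from h import *
from scipy.optimize import least_squares
ims={c:env.get_image(c) for c in("top","scene")}
def blob(c,P,kind,r):
    im=ims[c]; hsv=cv2.cvtColor(im,cv2.COLOR_RGB2HSV).astype(int); H,S,V=hsv[...,0],hsv[...,1],hsv[...,2]
    h={"red":(H<8)|(H>172),"yellow":(H>18)&(H<34),"green":(H>45)&(H<85),"blue":(H>108)&(H<130)}[kind]
    u,v=proj(c,P)[0]; yy,xx=np.mgrid[:420,:560]
    m=(h&(S>150)&(V>45)&(np.hypot(xx-u,yy-v)<r)).astype(np.uint8)
    n,lab,st,ce=cv2.connectedComponentsWithStats(m)
    if n<2: return None,0
    k=1+np.argmax(st[1:,4]); return ce[k],st[k,4]
B={"red":(.475,-.337),"yellow":(.670,-.235),"blue":(.651,.210),"green":(.652,.094)}
for k,(x,y) in B.items():
    out=[]
    for c in ims:
        # cap spans z .066-.086; its visible centroid ~ z .079
        uv,n=blob(c,(x,y,.078),k,14); out.append((c,n,back(c,[uv],.079)[0,:2].round(4).tolist(), back(c,[uv],.086)[0,:2].round(4).tolist()) if n else None)
    print(k,out)
C={"red":(.472,.085),"green":(.482,.026),"yellow":(.490,-.028),"blue":(.502,-.089)}
pts=[]
for k,(x,y) in C.items():
    o=[]
    for c in ims:
        uv,n=blob(c,(x,y,.012),k,24); o.append(back(c,[uv],.012)[0,:2])
    pts.append(np.mean(o,0)); print("cup",k,np.round(o,4).tolist())
pts=np.array(pts); d=pts[0]-pts[3]; print("row angle from y deg",np.degrees(np.arctan2(-d[0],d[1])),np.diff(pts,axis=0).round(4).tolist())
print("box front edges at z0:",back("top",np.array([[213,136],[355,142],[418,143],[543,139],[290,265],[342,274]])/1.4,0).round(3).tolist())
t=cv2.resize(ims["top"][125:270,90:460,::-1],None,fx=2.1,fy=2.1,interpolation=3)
s=cv2.resize(ims["scene"][120:330,80:460,::-1],None,fx=2.05,fy=2.05*.66,interpolation=3)
w=min(t.shape[1],s.shape[1]); cv2.imwrite("pics/crop.png",np.vstack([t[:,:w],s[:,:w]]))
E
```

```text
red [('top', np.int32(103), [0.4723, -0.3365], [0.472, -0.3343]), ('scene', np.int32(115), [0.4723, -0.3367], [0.4771, -0.3351])]
yellow [('top', np.int32(105), [0.6683, -0.2339], [0.6667, -0.2323]), ('scene', np.int32(141), [0.669, -0.2348], [0.6721, -0.234])]
blue [('top', np.int32(96), [0.652, 0.2111], [0.6506, 0.2099]), ('scene', np.int32(67), [0.6487, 0.2148], [0.652, 0.2116])]
green [('top', np.int32(82), [0.6514, 0.0958], [0.65, 0.0953]), None]
cup red [[0.4721, 0.0859], [0.4725, 0.0821]]Traceback (most recent call last):
  File "<stdin>", line 24, in <module>
  File "h.py", line 11, in back
    p=cv2.undistortPoints(np.array(uv,float).reshape(-1,1,2),K,d).reshape(-1,2)
                          ~~~~~~~~~~~~~~~~~~~~~~~~~~^^^^^^^^
ValueError: cannot reshape array of size 1 into shape (1,2)
```

```bash
python3 - <<'E'
from h import *
ims={c:env.get_image(c) for c in("top","scene")}
def blob(c,P,kind,r):
    hsv=cv2.cvtColor(ims[c],cv2.COLOR_RGB2HSV).astype(int); H,S,V=hsv[...,0],hsv[...,1],hsv[...,2]
    h={"red":(H<8)|(H>172),"yellow":(H>18)&(H<34),"green":(H>40)&(H<95),"blue":(H>108)&(H<130)}[kind]
    u,v=proj(c,P)[0]; yy,xx=np.mgrid[:420,:560]
    m=(h&(S>110)&(V>25)&(np.hypot(xx-u,yy-v)<r)).astype(np.uint8)
    n,lab,st,ce=cv2.connectedComponentsWithStats(m)
    if n<2: return np.array([np.nan]*2)
    return ce[1+np.argmax(st[1:,4])]
P=lambda c,uv,z: back(c,[uv],z)[0,:2].round(4).tolist()
print("green",[P(c,blob(c,(.652,.094,.078),"green",14),.079) for c in ims])
C={"red":(.472,.085),"green":(.482,.026),"yellow":(.490,-.028),"blue":(.502,-.089)}
pts=[]
for k,(x,y) in C.items():
    o=[P(c,blob(c,(x,y,.012),k,24),.012) for c in ims]; print("cup",k,o); pts.append(o[0])
pts=np.array(pts); d=pts[0]-pts[3]; print("row angle",np.degrees(np.arctan2(-d[0],d[1])))
print("box edges z0:",back("top",np.array([[213,136],[355,142],[418,143],[543,139],[290,265],[342,274]])/1.4,0).round(3).tolist())
t=cv2.resize(ims["top"][125:270,90:460,::-1],None,fx=2.1,fy=2.1,interpolation=3)
s=cv2.resize(ims["scene"][115:320,90:460,::-1],(t.shape[1],285),interpolation=3)
cv2.imwrite("pics/crop.png",np.vstack([t,s])[:600])
E
```

```text
green [[0.6512, 0.0957], [0.6484, 0.0977]]
cup red [[0.4719, 0.0861], [0.4675, 0.0879]]
cup green [[0.4818, 0.0283], [0.4823, 0.0219]]
cup yellow [[0.4916, -0.0289], [0.4878, -0.0274]]
cup blue [[0.5016, -0.0871], [0.4992, -0.0865]]
row angle 9.730333067897998
box edges z0: [[0.818, 0.271, 0.0], [0.804, 0.027, 0.0], [0.801, -0.081, 0.0], [0.809, -0.299, 0.0], [0.592, 0.138, 0.0], [0.576, 0.051, 0.0]]
```

View pics/crop.png

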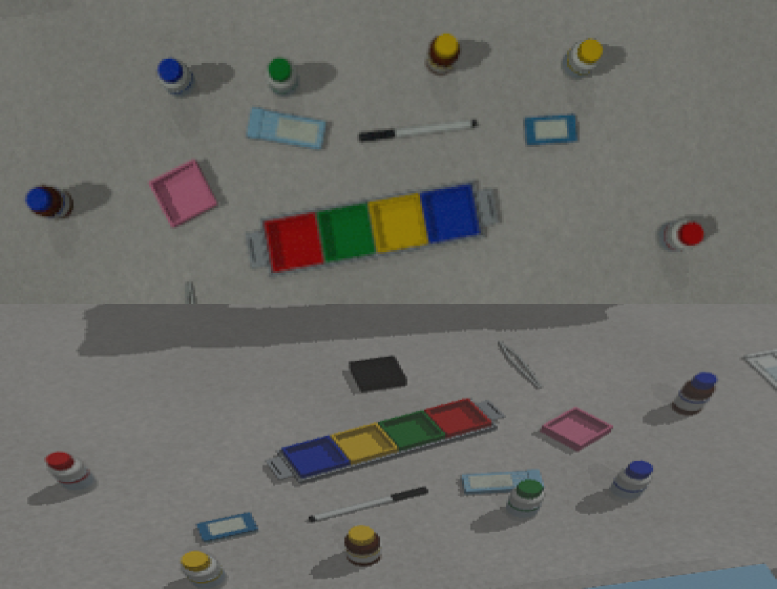

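The crop confirms four white-bodied bottles (red, yellow, blue and green caps). The two brown-bodied ones (45,200) and (443,52) stay where they are. First I move above the white blue-capped bottle at (0.651, 0.211).

{"method": "apply_moves", "body": {
  "moves": [
    [[40, -35, -10, 0, 0, -6, 0], [80, -70, -20, 0, 0, -12, 0], [120, -105, -30, 0, 0, -18, 0], [160, -140, -40, 0, 0, -24, 0], [200, -175, -50, 0, 0, -30, 0], [235, -205, -60, 0, 0, -36, 0], [270, -235, -70, 0, 0, -42, 0], [305, -265, -80, 0, 0, -48, 0], [340, -295, -80, 0, 0, -54, 0], [375, -325, -80, 0, 0, -60, 0]]
  ],
  "grip_force": 40
}}

```text
time: 2.3
ee_pos: [0.5325, 0.3061, 0.151]
ee_rot: [0.605, 0.796, -0.0, -0.0]
ft_force: [0.5, 0.7, -0.3]
finger_gap: 0.0853
```

{"method": "apply_moves", "body": {
  "moves": [
    [[40, -32, 0, 0, 0, -3, 0], [80, -64, 0, 0, 0, -6, 0], [105, -85, 0, 0, 0, -6, 0], [117, -94, 0, 0, 0, -6, 0], [117, -94, 0, 0, 0, -6, 0], [117, -94, 0, 0, 0, -6, 0], [117, -94, 0, 0, 0, -6, 0], [117, -94, 0, 0, 0, -6, 0], [117, -94, 0, 0, 0, -6, 0], [117, -94, 0, 0, 0, -6, 0]]
  ]
}}

```text
time: 3.3
ee_pos: [0.6481, 0.2143, 0.1515]
ee_rot: [0.644, 0.765, 0.0, -0.0]
ft_force: [-0.3, -0.4, 0.5]
finger_gap: 0.0852
```

```bash
python3 - <<'E'
from h import *
from scipy.spatial.transform import Rotation as R
s=env.read_state(); print(s["time"],s["ee_pos"],R.from_quat(s["ee_rot"]).as_matrix().round(3).tolist(),s["ft_force"],np.round(s["joint_positions"],2))
save("wrist","w0.png")
print(proj("wrist",[(.651,.211,.086)]))
for l in("blue_bottle_mid",): print(env.place_of(l,"wrist"))
E
```

```text
3.3 [0.64812045 0.21428264 0.15148214] [[-0.171, 0.985, -0.0], [0.985, 0.171, 0.0], [0.0, 0.0, -1.0]] [-0.33220011 -0.40429046  0.49687295] [-0.73  0.48  0.48  1.49 -0.23  1.23 -0.05]
[[288.90092799 230.04648711]]
[{'at': [0.6536, 0.2093, 0.0464], 'conf': 0.94}]
```

View pics/w0.png

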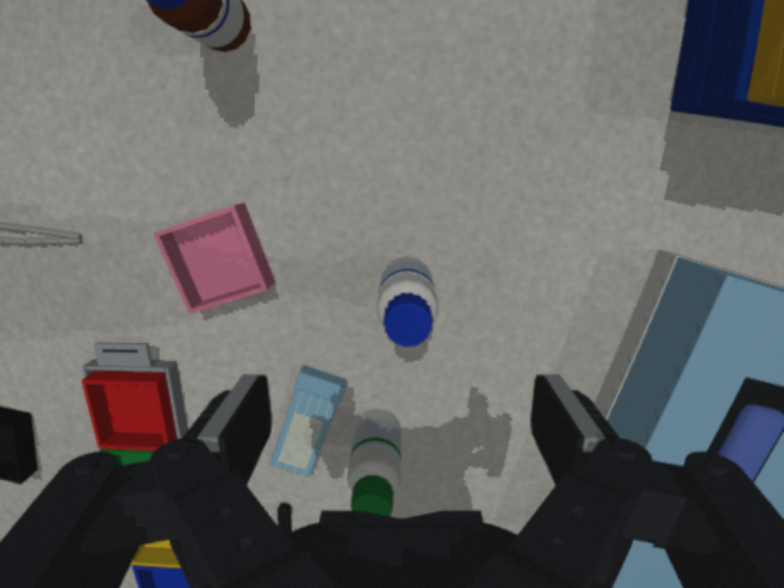

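The blue cap shows at (408,319). I predicted (404,322), so the position agrees to about 2 mm. Descending.

{"method": "apply_moves", "body": {
  "moves": [
    [[3, -2, -20, 0, 0, 0, 0], [4, -4, -40, 0, 0, 0, 0], [4, -4, -60, 0, 0, 0, 0], [4, -4, -80, 0, 0, 0, 0], [4, -4, -95, 0, 0, 0, 0], [4, -4, -108, 0, 0, 0, 0], [4, -4, -118, 0, 0, 0, 0], [4, -4, -123, 0, 0, 0, 0], [4, -4, -123, 0, 0, 0, 0], [4, -4, -123, 0, 0, 0, 0]]
  ]
}}

```text
time: 4.4
ee_pos: [0.6529, 0.2097, 0.029]
ee_rot: [0.644, 0.765, 0.0, 0.0]
ft_force: [-0.7, 0.0, -0.1]
finger_gap: 0.0853
```

```bash
python3 - <<'E'
from h import *
s=env.read_state(); print(s["time"],s["ee_pos"],s["ft_force"])
save("wrist","w1.png"); print(proj("wrist",[(.653,.210,.086),s["ee_pos"]])*1.4)
E
```

```text
4.4 [0.65290215 0.2097009  0.02896155] [-0.73577769  0.02693767 -0.07372359]
[[400.34760567 488.87421511]
 [399.64461965 377.35304677]]
```

View pics/w1.png

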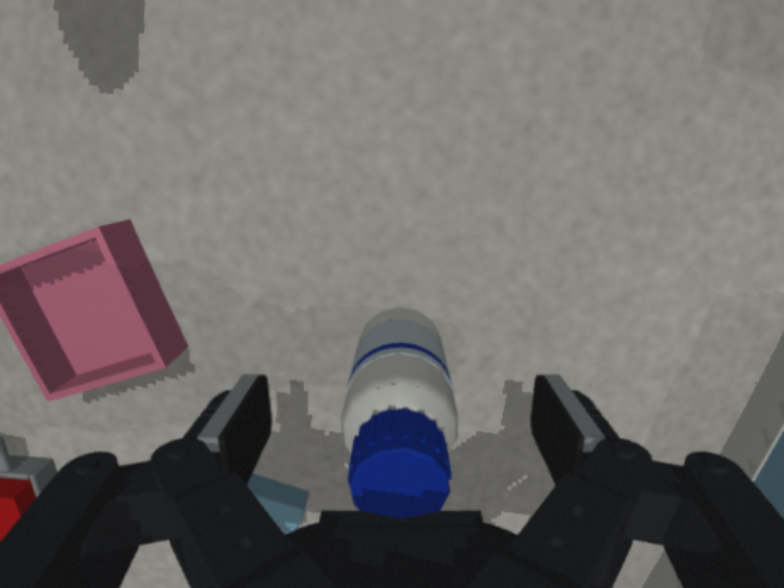

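The blue bottle is centred between the fingers, cap at (400,485). I'll close, then lift.

{"method": "apply_moves", "body": {
  "moves": [
    [[0, 0, 0, 0, 0, 0, 0.3], [0, 0, 0, 0, 0, 0, 0.5], [0, 0, 0, 0, 0, 0, 0.6], [0, 0, 0, 0, 0, 0, 0.8], [0, 0, 0, 0, 0, 0, 1], [0, 0, 0, 0, 0, 0, 1], [0, 0, 0, 0, 0, 0, 1], [0, 0, 0, 0, 0, 0, 1], [0, 0, 0, 0, 0, 0, 1], [0, 0, 2, 0, 0, 0, 1]]
  ],
  "grip_force": 40
}}

```text
time: 5.45
ee_pos: [0.652, 0.2095, 0.0298]
ee_rot: [0.644, 0.765, -0.001, -0.0]
ft_force: [0.2, 0.4, -0.8]
finger_gap: 0.0328
```

{"method": "apply_moves", "body": {
  "moves": [
    [[0, 0, 8, 0, 0, 0, 1], [0, 0, 22, 0, 0, 0, 1], [0, 0, 40, 0, 0, 0, 1], [0, 0, 60, 0, 0, 0, 1], [0, 0, 80, 0, 0, 0, 1], [0, 0, 98, 0, 0, 0, 1], [0, 0, 110, 0, 0, 0, 1], [0, 0, 116, 0, 0, 0, 1], [0, 0, 118, 0, 0, 0, 1], [0, 0, 118, 0, 0, 0, 1]]
  ]
}}

```text
time: 6.45
ee_pos: [0.6522, 0.2096, 0.148]
ee_rot: [0.644, 0.765, -0.0, -0.0]
ft_force: [-0.9, -0.2, -1.1]
finger_gap: 0.0328
```

{"method": "apply_moves", "body": {
  "moves": [
    [[-4, -8, 0, 0, 0, 0, 1], [-12, -24, 0, 0, 0, 0, 1], [-25, -49, 0, 0, 0, 0, 1], [-40, -78, 0, 0, 0, 0, 1], [-56, -110, 0, 0, 0, 0, 1], [-72, -142, 0, 0, 0, 0, 1], [-88, -174, 0, 0, 0, 0, 1], [-104, -204, 0, 0, 0, 0, 1], [-118, -232, 0, 0, 0, 0, 1], [-130, -256, 0, 0, 0, 0, 1]]
  ]
}}

```text
time: 7.45
ee_pos: [0.5206, -0.0485, 0.1477]
ee_rot: [0.645, 0.764, -0.0, -0.0]
ft_force: [0.5, 0.1, -0.9]
finger_gap: 0.0326
```

{"method": "apply_moves", "body": {
  "moves": [
    [[-9, -17, 0, 0, 0, 0, 1], [-16, -30, 0, 0, 0, 0, 1], [-20, -38, 0, 0, 0, 0, 1], [-21, -40, 0, 0, 0, 0, 1], [-21, -40, -10, 0, 0, 0, 1], [-21, -40, -25, 0, 0, 0, 1], [-21, -40, -40, 0, 0, 0, 1], [-21, -40, -50, 0, 0, 0, 1], [-21, -40, -55, 0, 0, 0, 1], [-21, -40, -55, 0, 0, 0, 1]]
  ]
}}

```text
time: 8.45
ee_pos: [0.5012, -0.086, 0.0926]
ee_rot: [0.644, 0.765, -0.001, -0.0]
ft_force: [0.3, 0.2, -1.5]
finger_gap: 0.0327
```

```bash
python3 - <<'E'
from h import *
s=env.read_state(); print(s["time"],s["ee_pos"],s["ft_force"],s["finger_gap"])
save("wrist","w2.png"); print(proj("wrist",[(.501,-.0865,.006)])*1.4, (proj("wrist",[(.472,.0855,.006),(.4815,.028,.006)])*1.4).tolist())
E
```

```text
8.45 [ 0.50120382 -0.08601024  0.09257252] [ 0.29398002  0.19434908 -1.54116499] 0.03271811661780706
[[398.92777655 302.11431275]] [[400.28797928127335, -68.95202607201227], [399.3574540171741, 66.64735666370672]]
```

View pics/w2.png

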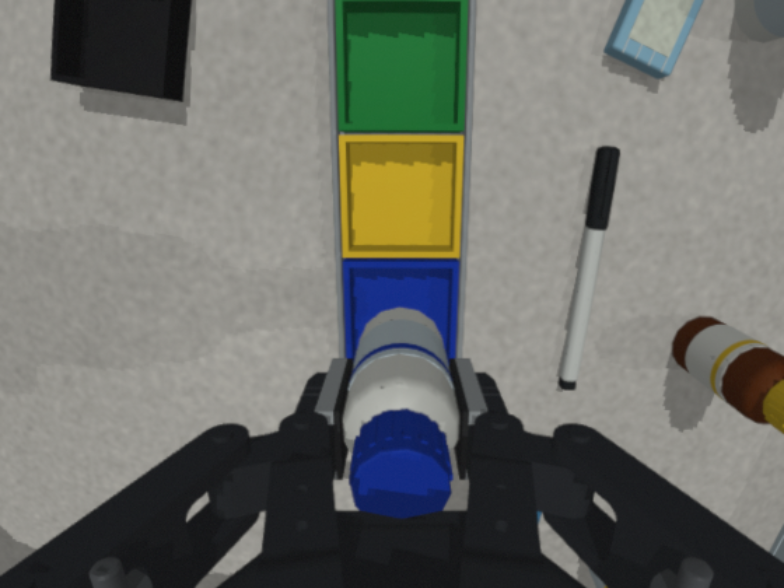

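The bottle is centred over the blue cup: cup centreline about x=402, bottle at 400. Lowering to set it down.

{"method": "apply_moves", "body": {
  "moves": [
    [[0, 0, -8, 0, 0, 0, 1], [0, 0, -18, 0, 0, 0, 1], [0, 0, -28, 0, 0, 0, 1], [0, 0, -38, 0, 0, 0, 1], [0, 0, -46, 0, 0, 0, 1], [0, 0, -52, 0, 0, 0, 1], [0, 0, -55, 0, 0, 0, 1], [0, 0, -57, 0, 0, 0, 1], [0, 0, -58, 0, 0, 0, 1], [0, 0, -58, 0, 0, 0, 1]]
  ]
}}

```text
time: 9.5
ee_pos: [0.5016, -0.0864, 0.0355]
ee_rot: [0.644, 0.765, 0.0, 0.0]
ft_force: [-0.4, -0.3, -2.1]
finger_gap: 0.033
```

{"method": "apply_moves", "body": {
  "moves": [
    [[0, 0, -1, 0, 0, 0, 1], [0, 0, -1, 0, 0, 0, 1], [0, 0, -1, 0, 0, 0, 1], [0, 0, -1, 0, 0, 0, 0.7], [0, 0, -1, 0, 0, 0, 0.5], [0, 0, -1, 0, 0, 0, 0.3], [0, 0, -1, 0, 0, 0, 0], [0, 0, -1, 0, 0, 0, 0], [0, 0, -1, 0, 0, 0, 0], [0, 0, -1, 0, 0, 0, 0]]
  ]
}}

```text
time: 10.5
ee_pos: [0.5015, -0.0864, 0.0343]
ee_rot: [0.644, 0.765, -0.0, -0.0]
ft_force: [-0.1, -1.0, -0.5]
finger_gap: 0.0854
```

{"method": "apply_moves", "body": {
  "moves": [
    [[0, 0, 10, 0, 0, 0, 0], [0, 0, 30, 0, 0, 0, 0], [0, 0, 55, 0, 0, 0, 0], [0, 0, 80, 0, 0, 0, 0], [0, 0, 105, 0, 0, 0, 0], [0, 0, 115, 0, 0, 0, 0], [10, 10, 115, 0, 0, 0, 0], [30, 30, 115, 0, 0, 0, 0], [52, 60, 115, 0, 0, 0, 0], [74, 90, 115, 0, 0, 0, 0]]
  ]
}}

```text
time: 11.5
ee_pos: [0.5761, 0.0056, 0.1479]
ee_rot: [0.644, 0.765, -0.0, -0.001]
ft_force: [-0.2, -0.3, 0.5]
finger_gap: 0.0854
```

{"method": "apply_moves", "body": {
  "moves": [
    [[20, 24, 0, 0, 0, 0, 0], [42, 50, 0, 0, 0, 0, 0], [62, 74, 0, 0, 0, 0, 0], [72, 86, 0, 0, 0, 0, 0], [76, 91, 0, 0, 0, 0, 0], [76, 91, 0, 0, 0, 0, 0], [76, 91, 0, 0, 0, 0, 0], [76, 91, 0, 0, 0, 0, 0], [76, 91, 0, 0, 0, 0, 0], [76, 91, 0, 0, 0, 0, 0]]
  ]
}}

```text
time: 12.5
ee_pos: [0.6514, 0.0942, 0.1496]
ee_rot: [0.644, 0.765, 0.0, 0.0]
ft_force: [0.6, 0.0, 0.1]
finger_gap: 0.085
```

```bash
cat > w.py <<'E'
import sys
from h import *
k,x,y,f=sys.argv[1],float(sys.argv[2]),float(sys.argv[3]),sys.argv[4]
s=env.read_state(); print(s["time"],s["ee_pos"],s["ft_force"])
save("wrist",f); print((proj("wrist",[(x,y,.086),(x+.01,y,.086),(x,y+.01,.086)])*1.4).round(1).tolist())
print([(np.round(q["at"],4).tolist(),round(q["conf"],2)) for q in env.place_of(k+"_bottle_mid","wrist")[:3]])
E
python3 w.py green .651 .096 w3.png
```

```text
12.5 [0.65135176 0.09417472 0.14964381] [0.55612402 0.01101973 0.12198282]
[[399.8, 313.3], [420.1, 316.6], [403.3, 293.8]]
[([0.6518, 0.0985, 0.0427], 0.7)]
```

View pics/w3.png

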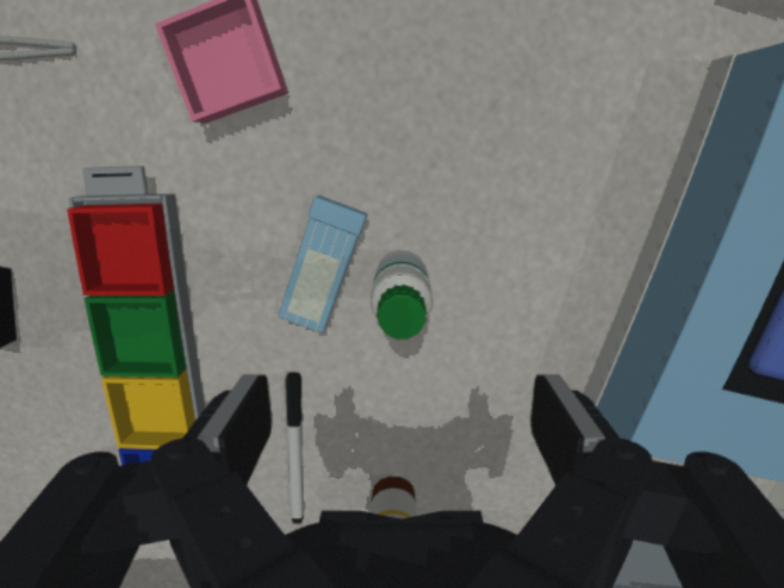

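The green cap is at (402,313), predicted (400,313). Descending, gripping and lifting.

{"method": "apply_moves", "body": {
  "moves": [
    [[1, 2, -20, 0, 0, 0, 0], [1, 2, -40, 0, 0, 0, 0], [1, 2, -60, 0, 0, 0, 0], [1, 2, -80, 0, 0, 0, 0], [1, 2, -95, 0, 0, 0, 0], [1, 2, -108, 0, 0, 0, 0], [1, 2, -117, 0, 0, 0, 0], [1, 2, -121, 0, 0, 0, 0], [1, 2, -121, 0, 0, 0, 0], [1, 2, -121, 0, 0, 0, 0]]
  ]
}}

```text
time: 13.6
ee_pos: [0.6529, 0.0967, 0.029]
ee_rot: [0.644, 0.765, 0.0, 0.0]
ft_force: [0.4, -0.6, 0.4]
finger_gap: 0.0856
```

{"method": "apply_moves", "body": {
  "moves": [
    [[0, 0, 0, 0, 0, 0, 0.3], [0, 0, 0, 0, 0, 0, 0.5], [0, 0, 0, 0, 0, 0, 0.6], [0, 0, 0, 0, 0, 0, 0.8], [0, 0, 0, 0, 0, 0, 1], [0, 0, 0, 0, 0, 0, 1], [0, 0, 0, 0, 0, 0, 1], [0, 0, 0, 0, 0, 0, 1], [0, 0, 0, 0, 0, 0, 1], [0, 0, 0, 0, 0, 0, 1]]
  ]
}}

```text
time: 14.6
ee_pos: [0.6526, 0.0967, 0.0287]
ee_rot: [0.644, 0.765, 0.0, 0.0]
ft_force: [-1.2, 0.2, 5.3]
finger_gap: 0.0328
```

{"method": "apply_moves", "body": {
  "moves": [
    [[0, 0, 8, 0, 0, 0, 1], [0, 0, 22, 0, 0, 0, 1], [0, 0, 40, 0, 0, 0, 1], [0, 0, 60, 0, 0, 0, 1], [0, 0, 80, 0, 0, 0, 1], [0, 0, 98, 0, 0, 0, 1], [0, 0, 110, 0, 0, 0, 1], [0, 0, 116, 0, 0, 0, 1], [0, 0, 118, 0, 0, 0, 1], [0, 0, 118, 0, 0, 0, 1]]
  ]
}}

```text
time: 15.6
ee_pos: [0.6522, 0.0966, 0.146]
ee_rot: [0.644, 0.765, -0.0, -0.0]
ft_force: [-0.0, 0.6, -0.8]
finger_gap: 0.0326
```

{"method": "apply_moves", "body": {
  "moves": [
    [[-5, -2, 0, 0, 0, 0, 1], [-16, -6, 0, 0, 0, 0, 1], [-34, -13, 0, 0, 0, 0, 1], [-58, -23, 0, 0, 0, 0, 1], [-84, -33, 0, 0, 0, 0, 1], [-110, -44, 0, 0, 0, 0, 1], [-134, -53, 0, 0, 0, 0, 1], [-154, -61, 0, 0, 0, 0, 1], [-166, -66, 0, 0, 0, 0, 1], [-171, -68, 0, 0, 0, 0, 1]]
  ]
}}

```text
time: 16.6
ee_pos: [0.4798, 0.028, 0.1458]
ee_rot: [0.644, 0.765, -0.0, -0.001]
ft_force: [0.7, 0.6, -1.1]
finger_gap: 0.0326
```

{"method": "apply_moves", "body": {
  "moves": [
    [[0, 0, 0, 0, 0, 0, 1], [0, 0, -8, 0, 0, 0, 1], [0, 0, -22, 0, 0, 0, 1], [0, 0, -38, 0, 0, 0, 1], [0, 0, -54, 0, 0, 0, 1], [0, 0, -66, 0, 0, 0, 1], [0, 0, -74, 0, 0, 0, 1], [0, 0, -78, 0, 0, 0, 1], [0, 0, -80, 0, 0, 0, 1], [0, 0, -80, 0, 0, 0, 1]]
  ]
}}

```text
time: 17.6
ee_pos: [0.4817, 0.0287, 0.0665]
ee_rot: [0.644, 0.765, 0.0, 0.0]
ft_force: [-0.7, 0.1, -0.3]
finger_gap: 0.0327
```

{"method": "apply_moves", "body": {
  "moves": [
    [[0, 0, -6, 0, 0, 0, 1], [0, 0, -13, 0, 0, 0, 1], [0, 0, -20, 0, 0, 0, 1], [0, 0, -26, 0, 0, 0, 1], [0, 0, -29, 0, 0, 0, 1], [0, 0, -31, 0, 0, 0, 1], [0, 0, -32, 0, 0, 0, 1], [0, 0, -32, 0, 0, 0, 1], [0, 0, -32, 0, 0, 0, 1], [0, 0, -32, 0, 0, 0, 1]]
  ]
}}

```text
time: 18.6
ee_pos: [0.4814, 0.0286, 0.0346]
ee_rot: [0.644, 0.765, -0.0, -0.0]
ft_force: [-2.6, -0.7, 5.5]
finger_gap: 0.0332
```

{"method": "apply_moves", "body": {
  "moves": [
    [[0, 0, 0, 0, 0, 0, 0.8], [0, 0, 0, 0, 0, 0, 0.7], [0, 0, 0, 0, 0, 0, 0.5], [0, 0, 0, 0, 0, 0, 0.3], [0, 0, 0, 0, 0, 0, 0], [0, 0, 0, 0, 0, 0, 0], [0, 0, 0, 0, 0, 0, 0], [0, 0, 0, 0, 0, 0, 0], [0, 0, 0, 0, 0, 0, 0], [0, 0, 0, 0, 0, 0, 0]]
  ]
}}

```text
time: 19.6
ee_pos: [0.4815, 0.0287, 0.0343]
ee_rot: [0.644, 0.765, -0.0, 0.0]
ft_force: [-0.6, -0.5, -0.7]
finger_gap: 0.0853
```

{"method": "apply_moves", "body": {
  "moves": [
    [[0, 0, 10, 0, 0, 0, 0], [0, 0, 30, 0, 0, 0, 0], [0, 0, 55, 0, 0, 0, 0], [0, 0, 80, 0, 0, 0, 0], [0, 0, 105, 0, 0, 0, 0], [0, 0, 115, 0, 0, 0, 0], [10, -10, 115, 0, 0, 0, 0], [30, -34, 115, 0, 0, 0, 0], [52, -64, 115, 0, 0, 0, 0], [74, -98, 115, 0, 0, 0, 0]]
  ]
}}

```text
time: 20.6
ee_pos: [0.5561, -0.0694, 0.1493]
ee_rot: [0.643, 0.766, 0.0, -0.0]
ft_force: [-0.2, 0.4, 0.4]
finger_gap: 0.0853
```

{"method": "apply_moves", "body": {
  "moves": [
    [[24, -34, 0, 0, 0, 0, 0], [48, -68, 0, 0, 0, 0, 0], [72, -102, 0, 0, 0, 0, 0], [94, -130, 0, 0, 0, 0, 0], [108, -152, 0, 0, 0, 0, 0], [114, -162, 0, 0, 0, 0, 0], [114, -164, 0, 0, 0, 0, 0], [114, -164, 0, 0, 0, 0, 0], [114, -164, 0, 0, 0, 0, 0], [114, -164, 0, 0, 0, 0, 0]]
  ]
}}

```text
time: 21.6
ee_pos: [0.6695, -0.2318, 0.1496]
ee_rot: [0.644, 0.765, 0.0, -0.0]
ft_force: [-0.2, -0.2, 0.7]
finger_gap: 0.086
```

```bash
python3 w.py yellow .669 -.2343 w4.png
```

```text
21.6 [ 0.66947353 -0.23177599  0.14962058] [-0.24992973 -0.19347483  0.73202302]
[[398.1, 320.8], [418.3, 324.1], [401.6, 301.6]]
[([0.6716, -0.2352, 0.0413], 0.57)]
```

View pics/w4.png

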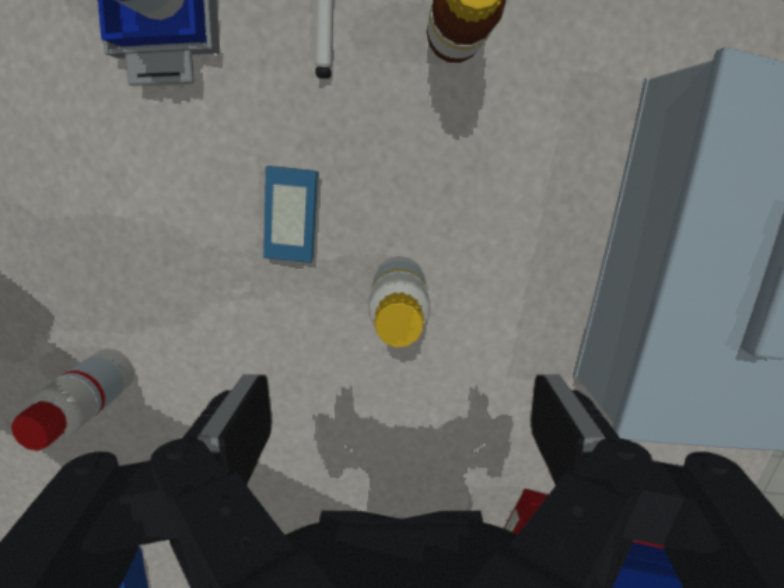

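The yellow cap on the white body is at (399,320), predicted (398,321). Gripping it.

{"method": "apply_moves", "body": {
  "moves": [
    [[0, -2, -20, 0, 0, 0, 0], [0, -2, -40, 0, 0, 0, 0], [0, -2, -60, 0, 0, 0, 0], [0, -2, -80, 0, 0, 0, 0], [0, -2, -95, 0, 0, 0, 0], [0, -2, -108, 0, 0, 0, 0], [0, -2, -117, 0, 0, 0, 0], [0, -2, -121, 0, 0, 0, 0], [0, -2, -121, 0, 0, 0, 0], [0, -2, -121, 0, 0, 0, 0]]
  ]
}}

```text
time: 22.7
ee_pos: [0.6699, -0.2356, 0.0291]
ee_rot: [0.644, 0.765, 0.0, 0.0]
ft_force: [-0.4, 0.5, -0.3]
finger_gap: 0.0855
```

{"method": "apply_moves", "body": {
  "moves": [
    [[0, 0, 0, 0, 0, 0, 0.3], [0, 0, 0, 0, 0, 0, 0.5], [0, 0, 0, 0, 0, 0, 0.6], [0, 0, 0, 0, 0, 0, 0.8], [0, 0, 0, 0, 0, 0, 1], [0, 0, 0, 0, 0, 0, 1], [0, 0, 0, 0, 0, 0, 1], [0, 0, 0, 0, 0, 0, 1], [0, 0, 0, 0, 0, 0, 1], [0, 0, 0, 0, 0, 0, 1]]
  ]
}}

```text
time: 23.7
ee_pos: [0.6696, -0.2355, 0.0287]
ee_rot: [0.644, 0.765, 0.0, 0.0]
ft_force: [-1.0, 0.5, 4.8]
finger_gap: 0.033
```

{"method": "apply_moves", "body": {
  "moves": [
    [[0, 0, 8, 0, 0, 0, 1], [0, 0, 22, 0, 0, 0, 1], [0, 0, 42, 0, 0, 0, 1], [0, 0, 64, 0, 0, 0, 1], [0, 0, 86, 0, 0, 0, 1], [0, 0, 106, 0, 0, 0, 1], [0, 0, 120, 0, 0, 0, 1], [0, 0, 127, 0, 0, 0, 1], [0, 0, 130, 0, 0, 0, 1], [0, 0, 130, 0, 0, 0, 1]]
  ]
}}

```text
time: 24.7
ee_pos: [0.6694, -0.2352, 0.1581]
ee_rot: [0.644, 0.765, -0.0, -0.0]
ft_force: [-0.2, -0.1, -1.2]
finger_gap: 0.0328
```

{"method": "apply_moves", "body": {
  "moves": [
    [[-5, 6, 0, 0, 0, 0, 1], [-14, 16, 0, 0, 0, 0, 1], [-28, 32, 0, 0, 0, 0, 1], [-47, 54, 0, 0, 0, 0, 1], [-68, 79, 0, 0, 0, 0, 1], [-89, 103, 0, 0, 0, 0, 1], [-110, 127, 0, 0, 0, 0, 1], [-130, 150, 0, 0, 0, 0, 1], [-147, 170, 0, 0, 0, 0, 1], [-160, 185, 0, 0, 0, 0, 1]]
  ]
}}

```text
time: 25.7
ee_pos: [0.5075, -0.0485, 0.1574]
ee_rot: [0.643, 0.765, -0.0, -0.001]
ft_force: [-0.4, -0.6, -0.8]
finger_gap: 0.0324
```

{"method": "apply_moves", "body": {
  "moves": [
    [[-10, 11, 0, 0, 0, 0, 1], [-15, 18, 0, 0, 0, 0, 1], [-18, 21, 0, 0, 0, 0, 1], [-18, 21, -6, 0, 0, 0, 1], [-18, 21, -20, 0, 0, 0, 1], [-18, 21, -40, 0, 0, 0, 1], [-18, 21, -60, 0, 0, 0, 1], [-18, 21, -78, 0, 0, 0, 1], [-18, 21, -88, 0, 0, 0, 1], [-18, 21, -92, 0, 0, 0, 1]]
  ]
}}

```text
time: 26.7
ee_pos: [0.491, -0.0301, 0.0652]
ee_rot: [0.644, 0.765, -0.001, -0.0]
ft_force: [0.5, -0.1, -0.8]
finger_gap: 0.0327
```

{"method": "apply_moves", "body": {
  "moves": [
    [[0, 0, -5, 0, 0, 0, 1], [0, 0, -12, 0, 0, 0, 1], [0, 0, -19, 0, 0, 0, 1], [0, 0, -25, 0, 0, 0, 1], [0, 0, -29, 0, 0, 0, 1], [0, 0, -31, 0, 0, 0, 1], [0, 0, -32, 0, 0, 0, 1], [0, 0, -32, 0, 0, 0, 1], [0, 0, -32, 0, 0, 0, 1], [0, 0, -32, 0, 0, 0, 1]]
  ]
}}

```text
time: 27.7
ee_pos: [0.4914, -0.0294, 0.0346]
ee_rot: [0.644, 0.765, 0.0, -0.0]
ft_force: [-3.1, -0.0, 6.1]
finger_gap: 0.0327
```

{"method": "apply_moves", "body": {
  "moves": [
    [[0, 0, 0, 0, 0, 0, 0.8], [0, 0, 0, 0, 0, 0, 0.7], [0, 0, 0, 0, 0, 0, 0.5], [0, 0, 0, 0, 0, 0, 0.3], [0, 0, 0, 0, 0, 0, 0], [0, 0, 0, 0, 0, 0, 0], [0, 0, 0, 0, 0, 0, 0], [0, 0, 0, 0, 0, 0, 0], [0, 0, 0, 0, 0, 0, 0], [0, 0, 0, 0, 0, 0, 0]]
  ]
}}

```text
time: 28.7
ee_pos: [0.4915, -0.0293, 0.0343]
ee_rot: [0.644, 0.765, -0.0, -0.0]
ft_force: [0.2, -0.2, 0.1]
finger_gap: 0.085
```

{"method": "apply_moves", "body": {
  "moves": [
    [[0, 0, 10, 0, 0, 0, 0], [0, 0, 30, 0, 0, 0, 0], [0, 0, 55, 0, 0, 0, 0], [0, 0, 80, 0, 0, 0, 0], [0, 0, 105, 0, 0, 0, 0], [0, 0, 115, 0, 0, 0, 0], [0, -10, 115, 0, 0, 0, 0], [-2, -34, 115, 0, 0, 0, 0], [-4, -66, 115, 0, 0, 0, 0], [-6, -100, 115, 0, 0, 0, 0]]
  ]
}}

```text
time: 29.7
ee_pos: [0.4845, -0.1306, 0.1482]
ee_rot: [0.644, 0.765, -0.001, -0.001]
ft_force: [0.8, 0.7, 0.1]
finger_gap: 0.0855
```

{"method": "apply_moves", "body": {
  "moves": [
    [[-2, -35, 0, 0, 0, 0, 0], [-4, -70, 0, 0, 0, 0, 0], [-6, -105, 0, 0, 0, 0, 0], [-8, -140, 0, 0, 0, 0, 0], [-10, -170, 0, 0, 0, 0, 0], [-12, -192, 0, 0, 0, 0, 0], [-13, -204, 0, 0, 0, 0, 0], [-13, -207, 0, 0, 0, 0, 0], [-13, -207, 0, 0, 0, 0, 0], [-13, -207, 0, 0, 0, 0, 0]]
  ]
}}

```text
time: 30.7
ee_pos: [0.4728, -0.3351, 0.149]
ee_rot: [0.644, 0.765, 0.0, -0.0]
ft_force: [0.1, 1.1, 0.3]
finger_gap: 0.0857
```

```bash
python3 w.py red .4725 -.3367 w5.png
```

```text
30.7 [ 0.47279506 -0.33509999  0.1490102 ] [0.08687998 1.07896354 0.2543347 ]
[[398.5, 320.1], [418.8, 323.4], [402.1, 300.7]]
[([0.4749, -0.3392, 0.0414], 0.91)]
```

View pics/w5.png

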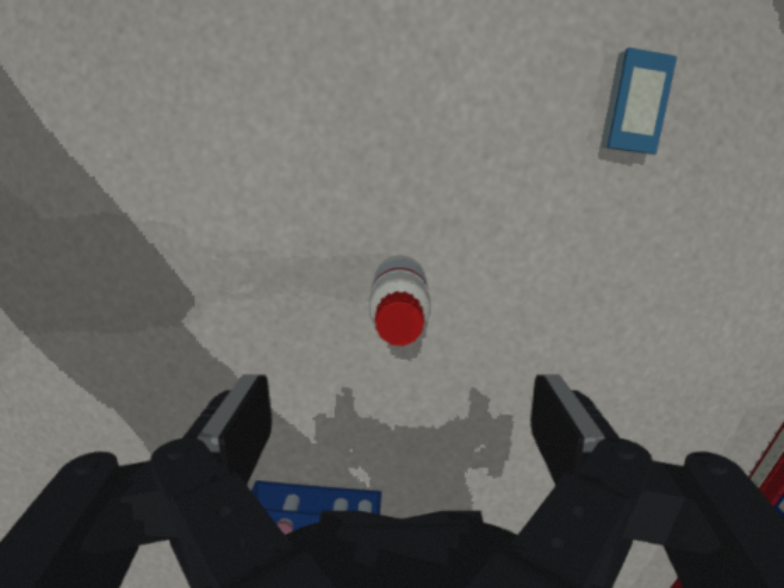

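The red cap is at (400,319), predicted (398,320). Gripping it.

{"method": "apply_moves", "body": {
  "moves": [
    [[0, -1, -20, 0, 0, 0, 0], [0, -1, -40, 0, 0, 0, 0], [0, -1, -60, 0, 0, 0, 0], [0, -1, -80, 0, 0, 0, 0], [0, -1, -95, 0, 0, 0, 0], [0, -1, -108, 0, 0, 0, 0], [0, -1, -117, 0, 0, 0, 0], [0, -1, -120, 0, 0, 0, 0], [0, -1, -120, 0, 0, 0, 0], [0, -1, -120, 0, 0, 0, 0]]
  ]
}}

```text
time: 31.8
ee_pos: [0.4728, -0.3377, 0.0299]
ee_rot: [0.644, 0.765, 0.0, 0.0]
ft_force: [0.5, -0.5, -0.0]
finger_gap: 0.0853
```

{"method": "apply_moves", "body": {
  "moves": [
    [[0, 0, 0, 0, 0, 0, 0.3], [0, 0, 0, 0, 0, 0, 0.5], [0, 0, 0, 0, 0, 0, 0.6], [0, 0, 0, 0, 0, 0, 0.8], [0, 0, 0, 0, 0, 0, 1], [0, 0, 0, 0, 0, 0, 1], [0, 0, 0, 0, 0, 0, 1], [0, 0, 0, 0, 0, 0, 1], [0, 0, 0, 0, 0, 0, 1], [0, 0, 0, 0, 0, 0, 1]]
  ]
}}

```text
time: 32.8
ee_pos: [0.4726, -0.3375, 0.0297]
ee_rot: [0.644, 0.765, 0.0, 0.0]
ft_force: [-1.6, 0.8, 5.4]
finger_gap: 0.0329
```

{"method": "apply_moves", "body": {
  "moves": [
    [[0, 0, 8, 0, 0, 0, 1], [0, 0, 22, 0, 0, 0, 1], [0, 0, 42, 0, 0, 0, 1], [0, 0, 66, 0, 0, 0, 1], [0, 0, 92, 0, 0, 0, 1], [0, 0, 116, 0, 0, 0, 1], [0, 0, 134, 0, 0, 0, 1], [0, 0, 145, 0, 0, 0, 1], [0, 0, 150, 0, 0, 0, 1], [0, 0, 150, 0, 0, 0, 1]]
  ]
}}

```text
time: 33.8
ee_pos: [0.4726, -0.3374, 0.1797]
ee_rot: [0.644, 0.765, 0.0, 0.0]
ft_force: [-0.4, -0.3, -0.9]
finger_gap: 0.0328
```

{"method": "apply_moves", "body": {
  "moves": [
    [[0, 6, 0, 0, 0, 0, 1], [0, 20, 0, 0, 0, 0, 1], [0, 42, 0, 0, 0, 0, 1], [0, 70, 0, 0, 0, 0, 1], [0, 102, 0, 0, 0, 0, 1], [0, 136, 0, 0, 0, 0, 1], [0, 170, 0, 0, 0, 0, 1], [0, 204, 0, 0, 0, 0, 1], [0, 238, 0, 0, 0, 0, 1], [0, 272, 0, 0, 0, 0, 1]]
  ]
}}

```text
time: 34.8
ee_pos: [0.4716, -0.0636, 0.1786]
ee_rot: [0.644, 0.765, -0.0, -0.0]
ft_force: [1.0, 0.7, -0.8]
finger_gap: 0.0327
```

{"method": "apply_moves", "body": {
  "moves": [
    [[0, 34, 0, 0, 0, 0, 1], [0, 66, 0, 0, 0, 0, 1], [0, 96, 0, 0, 0, 0, 1], [0, 120, 0, 0, 0, 0, 1], [0, 137, 0, 0, 0, 0, 1], [0, 147, 0, 0, 0, 0, 1], [-1, 151, 0, 0, 0, 0, 1], [-1, 151, 0, 0, 0, 0, 1], [-1, 151, 0, 0, 0, 0, 1], [-1, 151, 0, 0, 0, 0, 1]]
  ]
}}

```text
time: 35.8
ee_pos: [0.4715, 0.0847, 0.1793]
ee_rot: [0.645, 0.764, -0.0, -0.0]
ft_force: [-1.2, 0.0, -0.7]
finger_gap: 0.0325
```

{"method": "apply_moves", "body": {
  "moves": [
    [[0, 0, -8, 0, 0, 0, 1], [0, 0, -22, 0, 0, 0, 1], [0, 0, -42, 0, 0, 0, 1], [0, 0, -64, 0, 0, 0, 1], [0, 0, -84, 0, 0, 0, 1], [0, 0, -98, 0, 0, 0, 1], [0, 0, -106, 0, 0, 0, 1], [0, 0, -110, 0, 0, 0, 1], [0, 0, -112, 0, 0, 0, 1], [0, 0, -112, 0, 0, 0, 1]]
  ]
}}

```text
time: 36.8
ee_pos: [0.4717, 0.0857, 0.0676]
ee_rot: [0.644, 0.765, 0.0, 0.0]
ft_force: [0.3, 0.2, 0.5]
finger_gap: 0.0328
```

{"method": "apply_moves", "body": {
  "moves": [
    [[0, 0, -5, 0, 0, 0, 1], [0, 0, -12, 0, 0, 0, 1], [0, 0, -19, 0, 0, 0, 1], [0, 0, -25, 0, 0, 0, 1], [0, 0, -29, 0, 0, 0, 1], [0, 0, -31, 0, 0, 0, 1], [0, 0, -32, 0, 0, 0, 1], [0, 0, -32, 0, 0, 0, 1], [0, 0, -32, 0, 0, 0, 1], [0, 0, -32, 0, 0, 0, 1]]
  ]
}}

```text
time: 37.8
ee_pos: [0.4713, 0.0856, 0.0356]
ee_rot: [0.644, 0.765, -0.0, -0.0]
ft_force: [-3.1, -1.2, 5.2]
finger_gap: 0.0328
```

{"method": "apply_moves", "body": {
  "moves": [
    [[0, 0, 0, 0, 0, 0, 0.8], [0, 0, 0, 0, 0, 0, 0.7], [0, 0, 0, 0, 0, 0, 0.5], [0, 0, 0, 0, 0, 0, 0.3], [0, 0, 0, 0, 0, 0, 0], [0, 0, 0, 0, 0, 0, 0], [0, 0, 0, 0, 0, 0, 0], [0, 0, 0, 0, 0, 0, 0], [0, 0, 0, 0, 0, 0, 0], [0, 0, 0, 0, 0, 0, 0]]
  ]
}}

```text
time: 38.8
ee_pos: [0.4715, 0.0856, 0.0353]
ee_rot: [0.644, 0.765, -0.0, -0.0]
ft_force: [-0.2, -0.3, -0.3]
finger_gap: 0.0854
```

{"method": "apply_moves", "body": {
  "moves": [
    [[0, 0, 10, 0, 0, 0, 0], [0, 0, 30, 0, 0, 0, 0], [0, 0, 55, 0, 0, 0, 0], [0, 0, 85, 0, 0, 0, 0], [0, 0, 120, 0, 0, 0, 0], [0, 0, 150, 0, 0, 0, 0], [0, 20, 160, 0, 0, 0, 0], [0, 50, 160, 0, 0, 0, 0], [0, 90, 160, 0, 0, 0, 0], [0, 130, 160, 0, 0, 0, 0]]
  ]
}}

```text
time: 39.8
ee_pos: [0.4716, 0.2167, 0.1965]
ee_rot: [0.645, 0.764, 0.001, 0.0]
ft_force: [1.6, -0.6, -0.1]
finger_gap: 0.0856
```

{"method": "apply_moves", "body": {
  "moves": [
    [[-10, 40, 0, 0, 0, 0, 0], [-20, 80, 0, 0, 0, 0, 0], [-30, 120, 0, 0, 0, 0, 0], [-40, 160, 0, 0, 0, 0, 0], [-50, 200, 0, 0, 0, 0, 0], [-60, 220, 0, 0, 0, 0, 0], [-60, 220, 0, 0, 0, 0, 0], [-60, 220, 0, 0, 0, 0, 0], [-60, 220, 0, 0, 0, 0, 0], [-60, 220, 0, 0, 0, 0, 0]]
  ]
}}

```text
time: 40.8
ee_pos: [0.4124, 0.4344, 0.1958]
ee_rot: [0.645, 0.764, 0.0, 0.0]
ft_force: [0.3, -1.1, 0.3]
finger_gap: 0.0855
```

```bash
python3 - <<'E'
from h import *
s=env.read_state(); print(s["time"],s["ee_pos"],s["ft_force"])
a,b=env.get_image("top"),env.get_image("scene")
r=lambda i: cv2.resize(i[...,::-1],None,fx=2.1,fy=2.1,interpolation=3)
cv2.imwrite("pics/end.png",np.vstack([r(a[130:270,90:460]),r(b[125:270,80:450])]))
for l in("red","green","yellow","blue"): print(l,[(np.round(q["at"],3).tolist(),round(q["conf"],2)) for c in("top","scene") for q in env.place_of(l+"_bottle_mid",c)[:2]])
E
```

```text
40.8 [0.4123714  0.43441693 0.19576315] [ 0.31336141 -1.0995185   0.27060571]
red [([0.47, 0.085, 0.048], 0.49), ([0.475, 0.087, 0.049], 0.91)]
green [([0.481, 0.023, 0.046], 0.49), ([0.479, 0.028, 0.05], 0.66)]
yellow [([0.496, -0.034, 0.047], 0.64), ([0.49, -0.025, 0.051], 0.7)]
blue [([0.502, -0.087, 0.049], 0.61), ([0.496, -0.086, 0.046], 0.93)]
```

View pics/end.png

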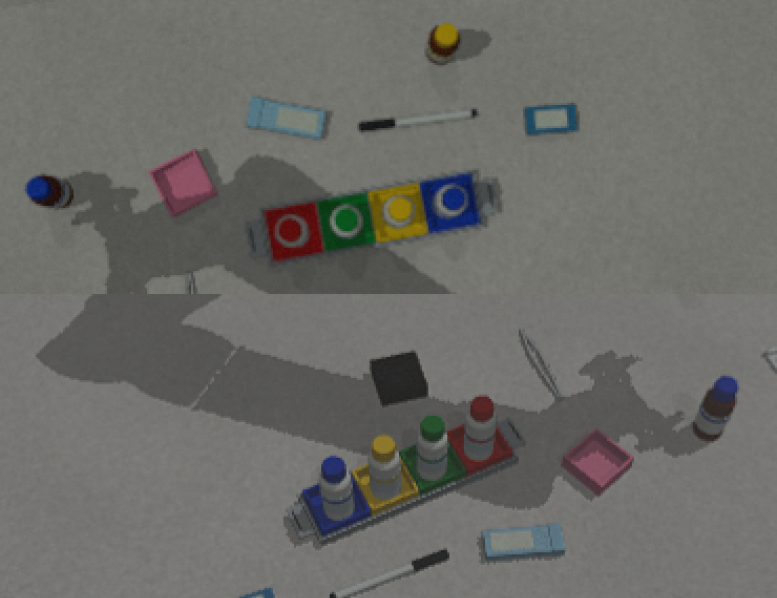

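All four bottles stand upright in the cups of their colour. The amber bottles are where they were and the arm is clear.

```bash
python3 -c "
from bench import env
print(env.hand_in())"
```

```text
the job is handed in; nothing more can be done
None
```

I placed the four white bottles (blue, green, yellow, red, in that order) upright in the cups matching their caps and handed the job in at about 41 s of the 93 s allowed. Each was lowered onto the cup floor before the grip opened, with no more than about 7 N reported at the wrist.

**Last checks:** In the final top and scene pictures, all four stand upright in the right cups. The networks' positions are within about 7 mm of the cup centres, at a height of 46–51 mm where 49 mm is expected. The two amber bottles had not visibly moved, and the arm was clear and touching nothing.

**What failed or disagreed:**
- My first colour measurement missed the green cap in the scene view, so I repeated it with wider colour limits.
- The top-view network put the yellow bottle about 7 mm off its cup centre. The scene view and the pictures show it properly inside the cup.

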